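# Seat the board and snap the control unit's cover shut

### The job

Close up the open control unit on the bench: swing the board's two black ejector levers in from the ends until they lie flat and the board is fully home, then swing the hinged cover over and press its thumb pad until the catch snaps and holds the cover shut by itself. Feel for the snap but do not press the cover with brute force, and leave the tools lying round the unit where they are.

Things in the scene. Friction and masses are not known exactly. Their poses are not given: they have to be found in the camera images.
- control_unit: Grey metal housing, an open box 130 x 200 mm, 53 mm high (walls 5 mm), screwed to the bench. Origin: centre of its underside, on the bench. x: from the front (towards the robot, catch) to the rear (hinge); y: its length; z up. Inside lies a board with a lever at each end.
- lever_left (a joint): Black ejector lever at the board's +y end: bar 52 mm long from its pivot, 14 wide, 8 thick. Radians: 0 = folded in flat, pointing to the middle; 1.57 upright; starts leaning outward, 1.7 to 1.92 (stop 1.95). Pivot along the housing's x through its (-0.010, 0.085, 0.040) m. Stays where left; the last 0.7 rad press the board down, 2 to 4 N at the tip. A standing lever blocks the cover.
- lever_right (a joint): The same lever at the -y end, mirrored: pivot through (-0.010, -0.085, 0.040) m of the housing; 0 = folded in flat, 1.57 = upright, larger = leaning outward.
- lever_left_tip (a point): Ribbed spot on the outer face of the left lever, 44 mm from its pivot (the lever's end is 8 mm further); when the lever is folded in this face looks up, at z 0.044 of the housing, 9 mm below the rim.
- lever_right_tip (a point): The same spot on the right lever.
- board (a joint): Height of the board above home, m. 0 = home, plugged in; starts 0.006 to 0.007 above. It slides only up and down, friction about 8 N; the levers' noses press it down.
- cover (a joint): Grey hinged plate, 140 mm (hinge to front edge) x 204 x 4 mm. Radians: about 0 = shut, level; 1.57 upright; starts at 1.7 to 1.95, leaning back from the robot (stop 2.0). Stiff hinge (about 1 N at the edge). Let go while not caught, it is carried by two sprung plungers at 0.08 to 0.13. Caught, it reads between -0.045 and 0.045, depending on the catch's setting.
- cover_hinge (a point): Middle of the cover's hinge axis (along the housing's y), at (x 0.069, y 0, z 0.060) of the housing.
- cover_pad (a point): Centre of the top of the ribbed rubber thumb pad (24 x 50 mm) on the cover's outer face, 125 mm from the hinge axis and 5 mm above the plate's middle plane.
- cover_edge (a point): Middle of the cover's front (free) edge, 140 mm from the hinge axis; a 20 mm tongue with the catch's tooth hangs from it on the inner side.
- needle_pliers: Pliers with blue handles, 149 x 67 x 12 mm, lying at the unit's +y end; a bystander. Origin: centre of the underside.
- screwdriver_b: Red screwdriver, 144 x 22 x 19 mm, lying at the unit's -y end; a bystander. Origin: centre of the underside.
- caliper: Caliper, 58 x 200 x 13 mm, lying in front of the unit; a bystander. Origin: centre of the underside.
- catch (a point): Nominal place of the catch on the middle of the front wall: a sprung roller on a keeper block, at (-0.07, 0, 0.048) m of the housing. The keeper's setting differs from unit to unit, +-5 mm in height, so feel for it: the roller gives way at 5 to 13 N on the thumb pad, over some 8 mm the force falls to about 0 as it snaps, then rises to 4 to 7 N and 2.5 mm lower meets the keeper's rigid shoulder.
- plunger (a point): Top of the +y one of two sprung steel plungers inside the front corners, at (-0.045, +-0.078, 0.068) m of the housing when out. Together they push the cover up with 2.5 N (out) to 6 N (cover shut).

How it is judged:
By the outcome, as a careful person would: the job done as asked, in the order asked, and still so for the second after the job is handed in, with the robot touching nothing.
It also fails if it takes over 61 s, if anything falls off the work surface, if the arm or the gripper's body presses on something with over 40 N, if the wrist force passes 120 N, or if a joint passes its speed limit or range.

### The arm

A 6-joint arm with a two-finger parallel gripper is mounted at the origin on a cart in front of the work surface, level with it; the furniture and walls round the work are solid. World frame = base frame: x ahead of the robot, y to its left, z up, the work surface at z = 0. Lengths are in mm, angles in rad, forces in N, time in s.
With the tool pointing down it reaches from about 350 to 925 mm from the base axis. Payload 6.4 kg.
Tool frame: the origin (TCP) lies midway between the tips of the shut fingers; the grasp point (between the pads) lies 19 mm behind it; z points along the fingers, x is the direction in which the jaws open and shut, and the axes are right-handed (so a half turn about z gives the same grasp; the last joint's range is limited). The gripper opens to 94 mm and grips with 3 to 60 N. Pads are 16 mm wide; open, the fingers measure 119 mm over their backs; the gripper's body (75 mm by 177 mm) begins 78 mm behind the grasp point.
Start: joints at [1.044, 0.245, 1.558, -0, 1.339, -0.174], TCP at [224.59, 609.978, 205.455] pointing down, gripper open.
Joint ranges: [-3.13, 3.13], [-1.02, 2.26], [0.13, 2.54], [-0.95, 4.09], [0.21, 2.88], [-2.74, 2.74]. Speed limits (rad/s): [2.57, 2.57, 3.14, 3.14, 3.14, 3.14].

### API

Orientations are given as [roll, pitch, yaw] about the fixed x, y, z axes, in that order (R = Rz(yaw) Ry(pitch) Rx(roll)).
In Python, from station import manip gives the robot as it stands.
- The arm moves only by the tool jog_arm, never from a script. Its argument "increments" is a list of rows, each a list of 5 numbers: the shift along the tool's x, y, z in cm, then the turn about the tool's z in degrees, then the closure, from 0 (fully open) to 1 (shut). In form: [[dx, dy, dz, twist, grip], ...]. A call has 1 to 20 rows; each row is the pose to reach, as a shift and turn from the pose commanded when the call began, along the tool's axes at that moment; what a row does not reach only later rows make up. A row lasts 1/12 s, in which the tool goes at most 41.7 mm and 7.16 degrees, less where a joint would pass 70% of its speed; a pose out of reach is approached as far as the arm can. A call with a gripper value outside its range is refused whole. The fingers move at their own pace and stop on an object; "newtons" is the grip in N (left out, the last holds). Time passes only in rows, so rows that repeat a pose let the fingers close. It gives the time, the measured TCP pose, the force and the opening at its end, in the units of the state.
- manip.sense(): the state, without advancing time (a new reading comes with each control period).
- manip.read_camera(name): name is "scene" or "top"; returns a dict with "frame" (400x640x3 uint8, red, green, blue), "K" (3x3 intrinsics, pixels), "k1" (the pictures are not rectified: a ray, as slopes to the right and down, at radius r is drawn at 1 + k1 r^2 times it, then the intrinsics apply), "cam_to_world" (4x4, takes a point from camera to world coordinates). Camera axes: x right, y up, looking along -z (the intrinsics and any distortion apply to the point x, -y, -z); pixel columns grow to the right and rows downward; lengths in mm; the calibration is good to about 2 mm. A picture is of the moment at which its call begins. There is no depth.
- manip.job_done(): hands the job in, once; it reports no verdict.
The state is a dict: "time_s": time; "q": joint angles; "qd": joint speeds; "tau": joint torques, N m; "eef_pos": TCP position; "eef_rot": TCP orientation; "contact_force": force on the tool from outside, world axes, zero at the start; "ft_torque": the same for the moment, N m; "finger_gap": opening from 0.0 (shut) to 1.0 (fully open).
Only numpy, scipy, OpenCV 4.12 (cv2) and the standard library are available. Lean on these libraries where they do the work, as an engineer would, in place of code of your own. Each camera call takes 0.05 s, during which the arm holds its last target.

## Working session

There is one attempt and no reset: what is moved stays moved. The work goes in short steps, Python scripts to look and compute and a tool call to move; the robot and the scene stay as the last step left them, time stands still between calls to the robot, and variables do not carry over. Pictures are saved under pics/ and viewed, and the job is handed in when it is done.

Besides the shell and the picture viewer there is one more tool, called after "Call:" as name([rows], argument=value, ...), one row to a line, values as JSON. jog_arm: Moves the arm, as the interface text tells. Its arguments: {"type":"object","properties":{"increments":{"type":"array","items":{"type":"array","items":{"type":"number"}}},"newtons":{"type":"number"}},"required":["increments"]}

```bash
ls; mkdir -p pics; python3 - <<'E'
from station import manip
import cv2
s=manip.sense();print(s)
for n in("scene","top"):
    d=manip.read_camera(n);cv2.imwrite(f"pics/{n}0.png",d["frame"][:,:,::-1]);print(n,d["K"],d["k1"],d["cam_to_world"])
E
```

```text
pics
{'time_s': 0.0, 'q': array([ 1.04389362e+00,  2.45784232e-01,  1.55896413e+00,  3.01673498e-05,
        1.33867278e+00, -1.74111969e-01]), 'qd': array([-0.00026815, -0.00086831,  0.0019433 , -0.00210321,  0.00044133,
        0.00011926]), 'tau': array([ 9.50324247e-04, -4.15819430e+01, -3.14613247e+01,  6.85876678e-02,
        3.31248657e-02, -1.34597608e-04]), 'eef_pos': array([224.28847327, 609.46792488, 204.3912536 ]), 'eef_rot': array([-3.14124700e+00,  1.79575226e-03,  1.21799893e+00]), 'contact_force': array([ 0.47689184, -0.33227679, -0.10941869]), 'ft_torque': array([ 0.02866057, -0.00677646, -0.01560257]), 'finger_gap': 1.0002968853157654}
scene [[520.8316348    0.         329.71033474]
 [  0.         520.8316348  194.76352227]
 [  0.           0.           1.        ]] 0.002558822203470293 [[ 6.75378015e-01  5.62419233e-01 -4.77021114e-01  5.89398973e+00]
 [-7.37348432e-01  5.26805509e-01 -4.22839503e-01 -4.34442926e+02]
 [ 1.34842820e-02  6.37307275e-01  7.70491798e-01  9.35880276e+02]
 [ 0.00000000e+00  0.00000000e+00  0.00000000e+00  1.00000000e+00]]
top [[420.58993433   0.         315.93720266]
 [  0.         420.58993433 200.08093756]
 [  0.           0.           1.        ]] -0.028474024483935476 [[-1.01319567e-02  9.96958134e-01 -7.72775648e-02  4.55870162e+02]
 [-9.99787562e-01 -1.14872427e-02 -1.71135795e-02  3.72166984e+01]
 [-1.79492285e-02  7.70877540e-02  9.96862730e-01  9.19785903e+02]
 [ 0.00000000e+00  0.00000000e+00  0.00000000e+00  1.00000000e+00]]
```

View pics/scene0.png

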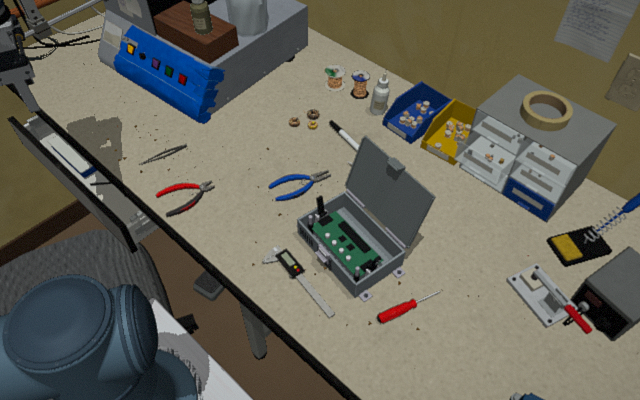

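View pics/top0.png

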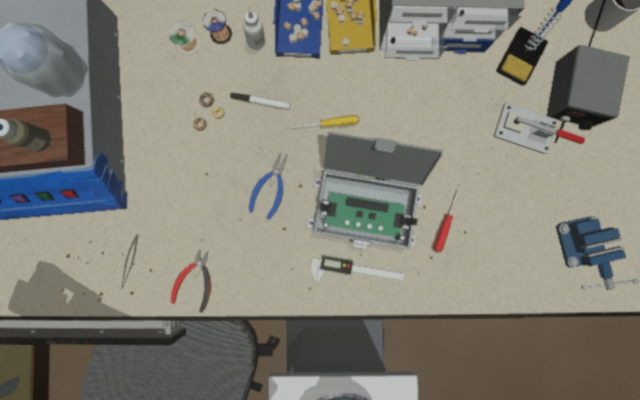

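```bash
python3 - <<'E'
import cv2
a=cv2.imread("pics/top0.png");cv2.imwrite("pics/top0c.png",cv2.resize(a[100:300,280:520],None,fx=3.3,fy=3,interpolation=cv2.INTER_CUBIC)[:600,:800])
a=cv2.imread("pics/scene0.png");cv2.imwrite("pics/scene0c.png",cv2.resize(a[50:250,250:510],None,fx=3,fy=3,interpolation=cv2.INTER_CUBIC))
E
```

```text
(no output)
```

View crops.

View pics/scene0c.png

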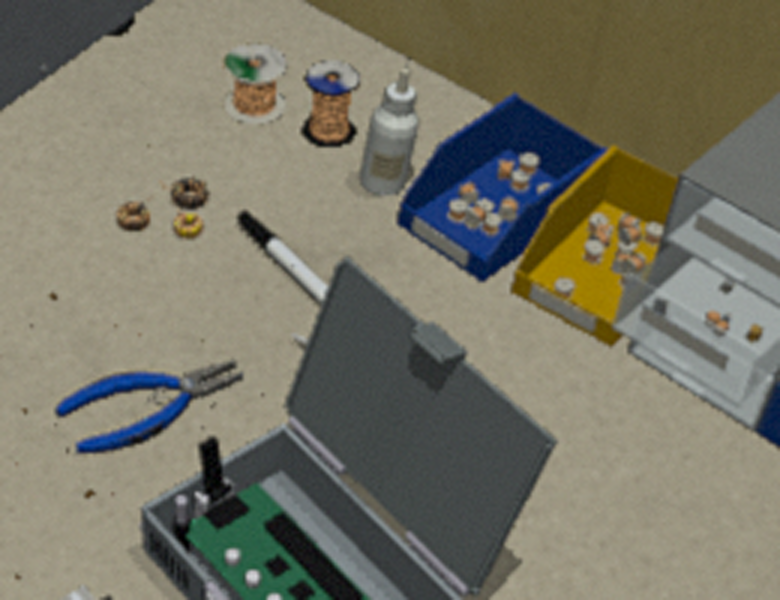

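View pics/top0c.png

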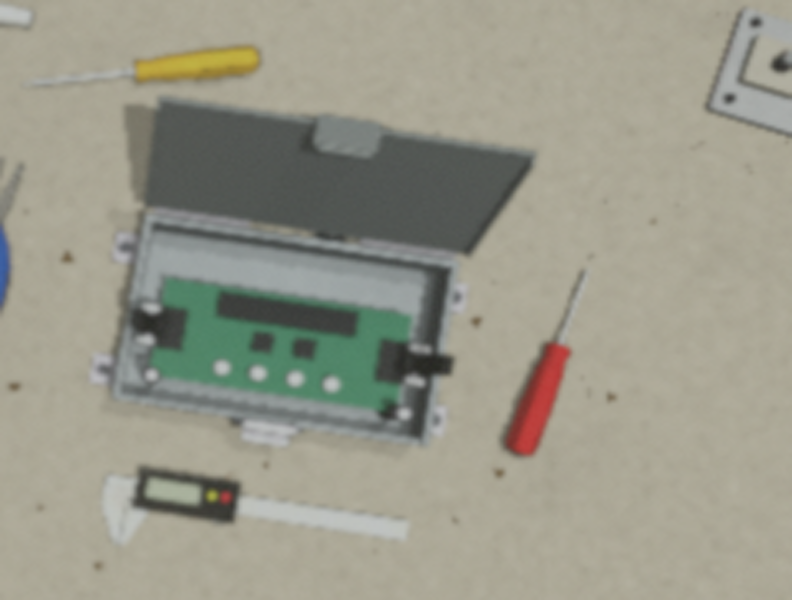

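```bash
cat > h.py <<'E'
import numpy as np,cv2,json
from scipy.optimize import least_squares
CAM={}
def cam(n):
    from station import manip
    d=manip.read_camera(n); return d
def proj(d,P):
    P=np.atleast_2d(P).astype(float);T=np.linalg.inv(d["cam_to_world"])
    p=P@T[:3,:3].T+T[:3,3]; s=np.c_[p[:,0]/-p[:,2],-p[:,1]/-p[:,2]]
    r2=(s**2).sum(1,keepdims=True); s=s*(1+d["k1"]*r2)
    return s@np.diag([d["K"][0,0],d["K"][1,1]])+d["K"][:2,2]
def back(d,uv,z):
    s0=(np.array(uv)-d["K"][:2,2])/d["K"][0,0]; s=s0.copy()
    for _ in range(20): s=s0/(1+d["k1"]*(s@s))
    T=d["cam_to_world"];v=T[:3,:3]@np.array([s[0],-s[1],-1]);o=T[:3,3]
    return o+v*(z-o[2])/v[2]
def H(p,P):
    c,s=np.cos(p[2]),np.sin(p[2]); P=np.atleast_2d(P)
    return np.c_[p[0]+c*P[:,0]-s*P[:,1],p[1]+s*P[:,0]+c*P[:,1],P[:,2]]
def cov(a,r,y,h=0): # r from hinge, h above outer
    return [69-r*np.cos(a)+h*np.sin(a)*1.0, y, 60+r*np.sin(a)+h*np.cos(a)]
def lev(a,s,r,h=0,x=-10): # s=+1 left; h outer-face offset
    return [x, s*(85-r*np.cos(a)+h*np.sin(a)), 40+r*np.sin(a)+h*np.cos(a)]
E
python3 - <<'E'
from h import *
d=cam("top");e=cam("scene")
c=np.array([[65,100,53],[65,-100,53],[-65,100,53],[-65,-100,53]])
uv=np.array([[324.8,170],[418.2,186],[314.2,232.3],[409.7,247.3]])
for k in range(4):print(back(d,uv[k],53))
f=least_squares(lambda p:(proj(d,H(p,c))-uv).ravel(),[440,-80,0.1]);print(f.x,f.fun)
p=f.x; json.dump(list(p),open("p.json","w"))
for n,dd in(("top",d),("scene",e)):
    for nm,pts in(("rim",c),("base",c*[1,1,0]),("hinge",[[69,102,60],[69,-102,60]])):
        print(n,nm,proj(dd,H(p,pts)).round(1).tolist())
    for a in(1.7,1.8,1.9):
        print(a,proj(dd,H(p,[cov(a,140,102),cov(a,140,-102)])).round(1).tolist(),"L",proj(dd,H(p,[lev(a,1,52),lev(a,-1,52)])).round(1).tolist())
E
```

```text
[585.55554395  33.03952043  53.        ]
[ 549.82191872 -159.61929849   53.        ]
[456.67858593  56.34185358  53.        ]
[ 424.00606148 -138.68877887   53.        ]
[ 5.04038589e+02 -5.22236638e+01 -1.73659178e-01] [-0.961886    0.11509141  1.11471754 -0.47490344 -0.56780568 -0.29486799
  0.4073774   0.61911233]
top rim [[323.8, 170.1], [419.3, 185.5], [313.6, 232.0], [410.1, 247.9]]
top base [[323.8, 173.7], [413.8, 188.2], [314.2, 232.0], [405.1, 247.0]]
top hinge [[323.2, 167.6], [421.3, 183.4]]
1.7 [[324.8, 145.1], [441.4, 163.8]] L [[321.9, 205.1], [414.1, 220.1]]
1.8 [[326.1, 137.7], [442.1, 156.2]] L [[319.3, 204.7], [416.5, 220.6]]
1.9 [[327.3, 130.8], [442.6, 149.1]] L [[316.8, 204.3], [418.9, 221.0]]
scene rim [[344.7, 190.0], [406.3, 250.4], [296.8, 218.2], [356.8, 284.5]]
scene base [[343.9, 204.9], [403.1, 264.3], [297.6, 232.7], [355.4, 297.8]]
scene hinge [[345.7, 186.6], [408.9, 248.1]]
1.7 [[355.2, 137.9], [426.0, 200.7]] L [[319.9, 197.0], [377.2, 256.1]]
1.8 [[360.4, 135.9], [431.2, 198.0]] L [[318.4, 195.8], [378.9, 258.1]]
1.9 [[365.3, 134.6], [436.1, 195.9]] L [[317.0, 194.8], [380.6, 260.3]]
```

```bash
cat > ov.py <<'E'
from h import *
def overlay(p,ac,al,ar,tag,crops={"top":(290,120,460,260),"scene":(280,110,450,310)}):
    out=[]
    for n in("top","scene"):
        d=cam(n); u0,v0,u1,v1=crops[n];k=4 if n=="top" else 3
        cr=d["frame"][v0:v1,u0:u1,::-1]
        im=cv2.resize(cr,None,fx=k,fy=k,interpolation=cv2.INTER_CUBIC)
        raw=im.copy()
        def poly(P,col,cl=True):
            q=((proj(d,H(p,P))-[u0,v0]+.5)*k*16).astype(np.int32);cv2.polylines(im,[q],cl,col,1,cv2.LINE_AA,4)
        for z in(0,53):poly([[65,100,z],[65,-100,z],[-65,-100,z],[-65,100,z]],(0,255,255))
        poly([cov(ac,140,102),cov(ac,140,-102),cov(ac,0,-102),cov(ac,0,102)],(255,0,255))
        for a,s in((al,1),(ar,-1)):
            for h in(4,-4): poly([lev(a,s,52,h,-17),lev(a,s,52,h,-3),lev(a,s,0,h,-3),lev(a,s,0,h,-17)],(0,0,255) if h>0 else(255,128,0))
        cv2.imwrite(f"pics/{tag}_{n}.png",im);cv2.imwrite(f"pics/{tag}_{n}_raw.png",raw)
E
python3 - <<'E'
from ov import *
overlay(json.load(open("p.json")),1.87,1.74,1.82,"ov1")
E
```

```text
(no output)
```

View pics/ov1_top.png

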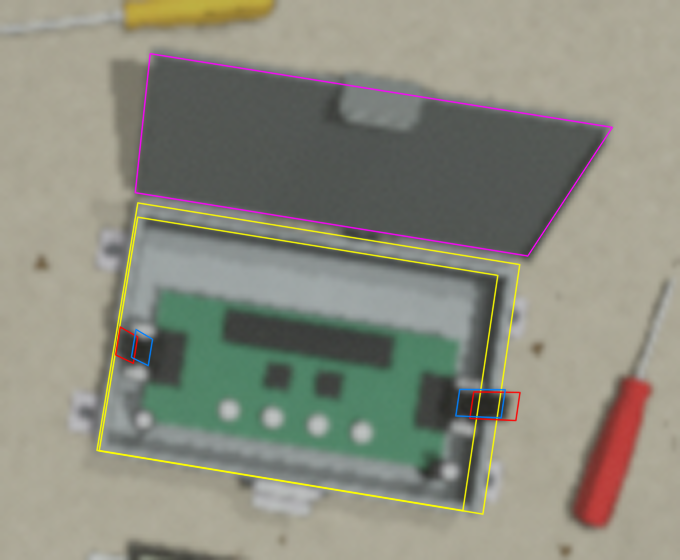

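View pics/ov1_scene.png

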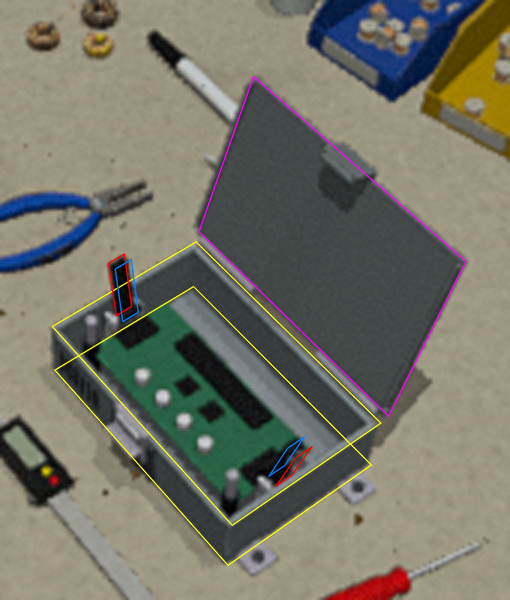

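```bash
python3 - <<'E'
import cv2
a=cv2.imread("pics/top0.png")[160:255,300:430];cv2.imwrite("pics/t6.png",cv2.resize(a,None,fx=6,fy=6,interpolation=cv2.INTER_CUBIC))
a=cv2.imread("pics/scene0.png")[180:305,290:412];cv2.imwrite("pics/s5.png",cv2.resize(a,None,fx=4.8,fy=4.8,interpolation=cv2.INTER_CUBIC))
E
```

```text
(no output)
```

View pics/t6.png

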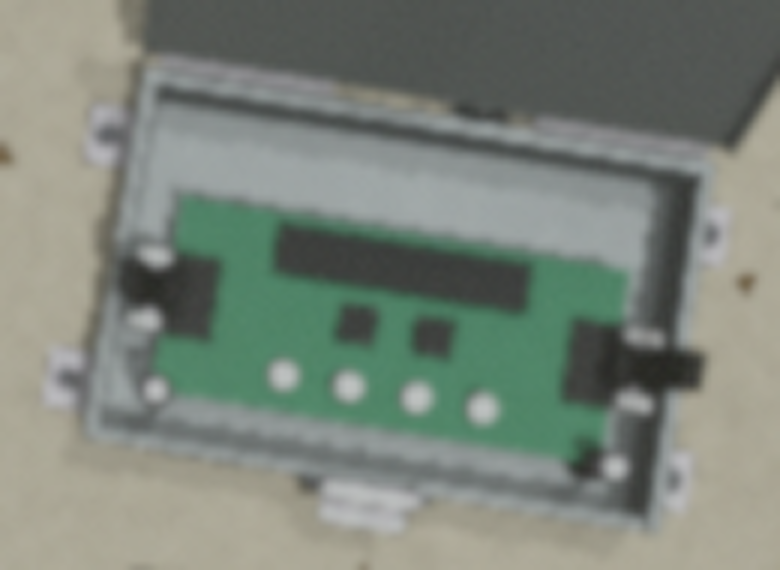

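View pics/s5.png

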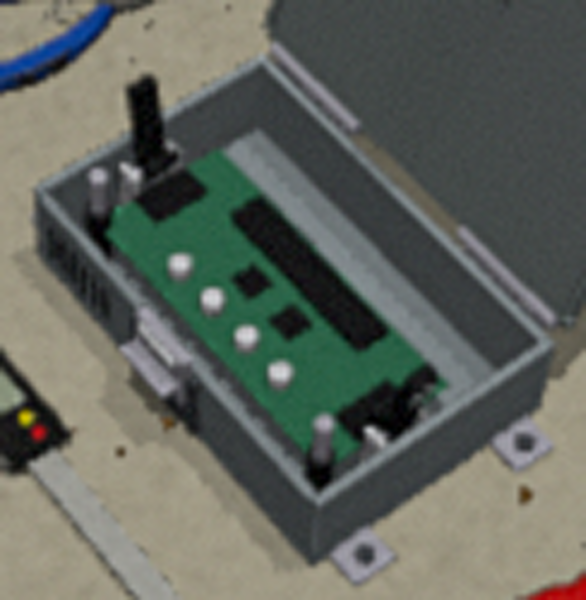

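```bash
python3 - <<'E'
from ov import *
d=cam("top");e=cam("scene")
c=np.array([[65,100,53],[65,-100,53],[-65,100,53],[-65,-100,53]])
t=np.array([[323.5,170.3],[417.6,186.6],[313.6,231.8],[408.8,247.6]])
s=np.array([[344.4,192.5],[404.4,250.9],[297.5,218.8],[355.9,283.4]])
ct=np.array([[328.2,132.5],[441.8,150.8]]);cs=np.array([[364.0,137.0],[433.7,196.4]])
f=lambda p:np.r_[(proj(d,H(p,c))-t).ravel(),(proj(e,H(p,c))-s).ravel(),
 (proj(d,H(p,[cov(p[3],140,102),cov(p[3],140,-102)]))-ct).ravel(),(proj(e,H(p,[cov(p[3],140,102),cov(p[3],140,-102)]))-cs).ravel()]
r=least_squares(f,[504,-52,-.17,1.87],x_scale=[1,1,.01,.01]);print(r.x,r.fun.round(1))
json.dump(list(r.x[:3]),open("p.json","w"))
overlay(r.x[:3],r.x[3],1.72,1.82,"ov2")
E
```

```text
[ 5.02967604e+02 -5.14252837e+01 -1.78419070e-01  1.88017111e+00] [ 0.1  0.1  1.5 -0.3 -0.5  0.5  0.7  1.1 -0.  -2.4  1.2 -0.2 -1.2 -0.7
 -0.1  1.2 -1.2 -0.   0.5  0.6  0.  -2.1  0.8  0.3]
```

View pics/ov2_top.png

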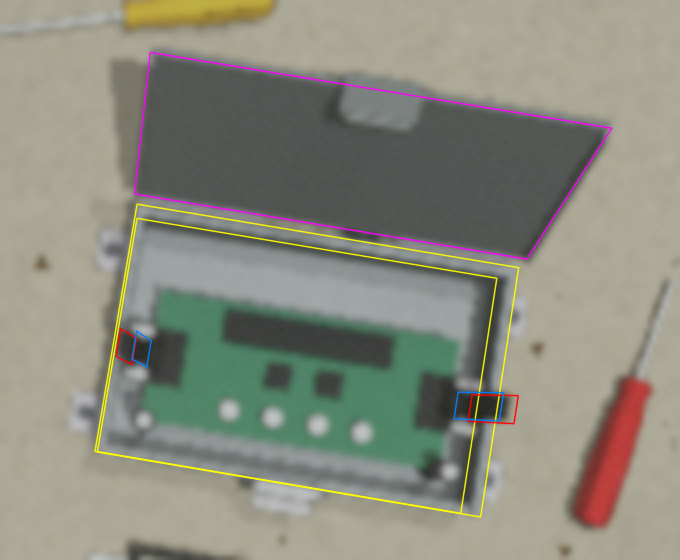

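View pics/ov2_scene.png

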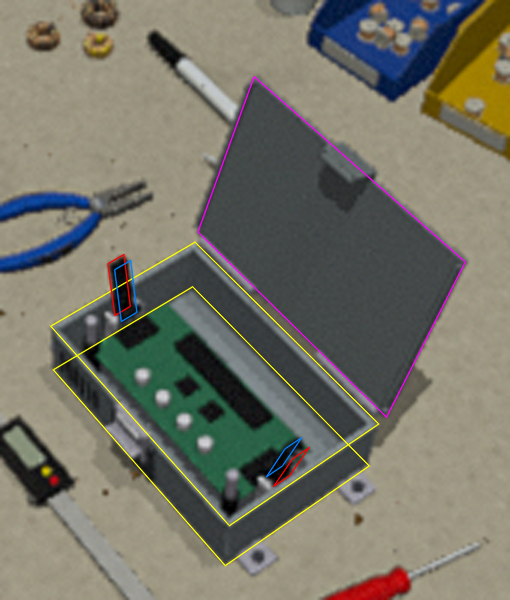

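```bash
cat > inc.py <<'E'
from h import *
p=json.load(open("p.json"))
TY=p[2]+np.pi/2
def rows(cmd,targets,world=False):
    # cmd [x,y,z,yaw]; targets housing coords (or world) + optional yaw
    x,y,z,w=cmd
    R=np.array([[np.cos(w),np.sin(w),0],[np.sin(w),-np.cos(w),0],[0,0,-1]])
    for t in targets:
        P=np.array(t[:3],float) if world else H(p,[t[:3]])[0]
        yaw=t[3] if len(t)>3 else TY
        d=R.T@(P-[x,y,z]); print((d/10).round(2).tolist(),round(-np.degrees(yaw-w),2),"| world",P.round(1).tolist(),round(yaw,4))
def hous(P):
    c,s=np.cos(p[2]),np.sin(p[2]);P=np.array(P)
    return np.array([c*(P[0]-p[0])+s*(P[1]-p[1]),-s*(P[0]-p[0])+c*(P[1]-p[1]),P[2]])
E
python3 - <<'E'
from inc import *
c=[224.59,609.978,205.455,1.218]
rows(c,[(290,350,205,TY),(370,200,170,TY)],True)
rows(c,[(-10,128,120),(-10,128,75)])
print(TY)
E
```

```text
[-22.14, 15.12, 0.05] -9.99 | world [290.0, 350.0, 205.0] 1.3924
[-33.45, 27.81, 3.55] -9.99 | world [370.0, 200.0, 170.0] 1.3924
[-40.02, 45.77, 8.55] -9.99 | world [515.8, 76.3, 120.0] 1.3924
[-40.02, 45.77, 13.05] -9.99 | world [515.8, 76.3, 75.0] 1.3924
1.3923772571816009
```

Call:
jog_arm([
  [-22.1,15.1,0,-10,1],
  [-22.1,15.1,0,-10,1],
  [-22.1,15.1,0,-10,1],
  [-22.1,15.1,0,-10,1],
  [-22.1,15.1,0,-10,1],
  [-22.1,15.1,0,-10,1],
  [-22.1,15.1,0,-10,1],
  [-33.4,27.8,3.5,-10,1],
  [-33.4,27.8,3.5,-10,1],
  [-33.4,27.8,3.5,-10,1],
  [-33.4,27.8,3.5,-10,1],
  [-33.4,27.8,3.5,-10,1],
  [-40.0,45.8,8.5,-10,1],
  [-40.0,45.8,8.5,-10,1],
  [-40.0,45.8,8.5,-10,1],
  [-40.0,45.8,8.5,-10,1],
  [-40.0,45.8,8.5,-10,1],
  [-40.0,45.8,8.5,-10,1],
  [-40.0,45.8,8.5,-10,1],
], newtons=30)

```text
time_s: 2.08
eef_pos: [516.5, 75.9, 119.9]
eef_rot: [-3.14, -0.0, 1.391]
contact_force: [-0.3, 0.5, -0.2]
finger_gap: 0.008
```

```bash
python3 - <<'E'
from ov import *
p=json.load(open("p.json"))
overlay(p,1.88,1.72,1.82,"ov3",{"top":(270,130,470,270),"scene":(240,100,450,300)})
E
```

```text
(no output)
```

View pics/ov3_top_raw.png

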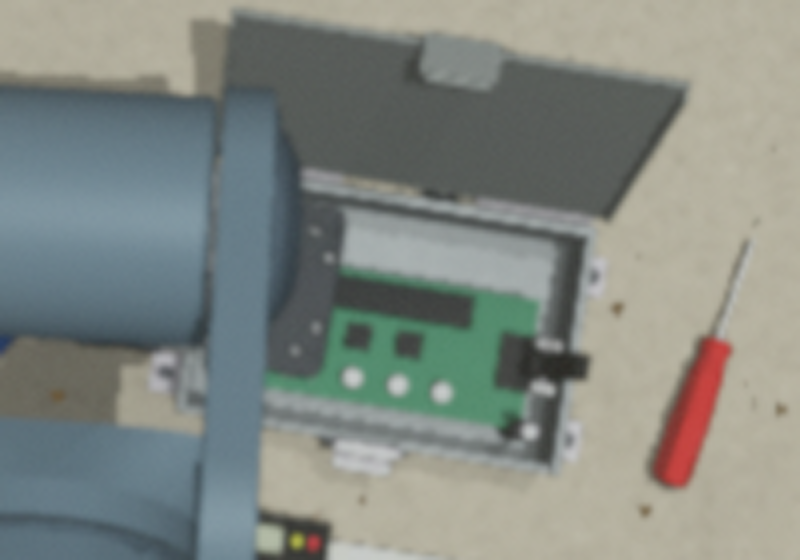

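View pics/ov3_scene_raw.png

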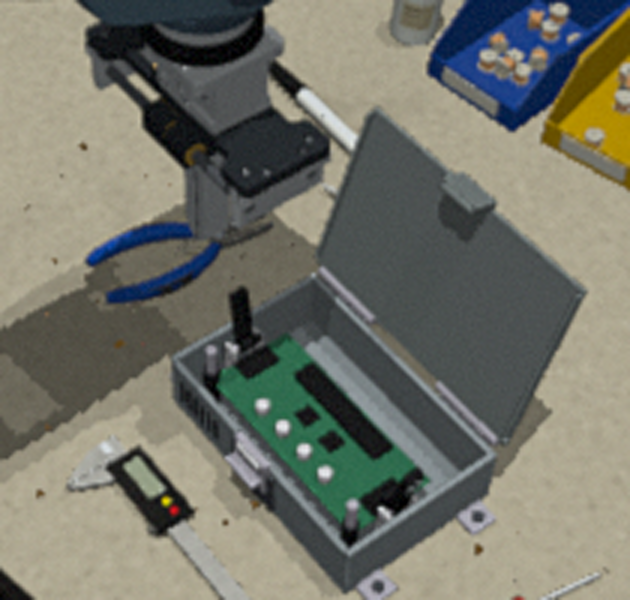

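```bash
python3 - <<'E'
from inc import *
e=cam("scene")
u=proj(e,[[516.5,75.9,119.9]])[0];print(u,(u-[240,100])*3)
print(hous([516.5,75.9,119.9]))
# rows from cmd at housing (-10,128,120)
pts=[(-10,128,75)]
for a in(1.75,1.6,1.45,1.3,1.15,1.0,.85,.7,.55,.4,.25,.1,0):
    pts.append((-10,85-42*np.cos(a)+4*np.sin(a)+12.5,40+42*np.sin(a)+4*np.cos(a)))
for q in pts: print([round((q[1]-128)/10,2),0,round((120-q[2])/10,2)])
E
```

```text
[309.38977304 177.53304552] [208.16931911 232.59913655]
[ -9.27934662 127.70570599 119.9       ]
[0.0, 0, 4.5]
[np.float64(-1.91), 0, np.float64(3.94)]
[np.float64(-2.53), 0, np.float64(3.81)]
[np.float64(-3.16), 0, np.float64(3.78)]
[np.float64(-3.79), 0, np.float64(3.85)]
[np.float64(-4.4), 0, np.float64(4.0)]
[np.float64(-4.98), 0, np.float64(4.25)]
[np.float64(-5.52), 0, np.float64(4.58)]
[np.float64(-6.0), 0, np.float64(4.99)]
[np.float64(-6.42), 0, np.float64(5.46)]
[np.float64(-6.76), 0, np.float64(6.0)]
[np.float64(-7.02), 0, np.float64(6.57)]
[np.float64(-7.19), 0, np.float64(7.18)]
[np.float64(-7.25), 0, np.float64(7.6)]
```

Call:
jog_arm([
  [0,0,3,0,1],
  [0,0,4.5,0,1],
  [-1.2,0,4.4,0,1],
  [-1.9,0,4.2,0,1],
  [-2.5,0,3.9,0,1],
  [-3.2,0,3.9,0,1],
  [-3.8,0,3.9,0,1],
  [-4.4,0,4.0,0,1],
  [-5.0,0,4.25,0,1],
  [-5.5,0,4.6,0,1],
  [-5.5,0,4.6,0,1],
])

```text
time_s: 3.15
eef_pos: [505.7, 21.4, 73.5]
eef_rot: [-3.14, 0.0, 1.391]
contact_force: [0.4, -0.4, -0.1]
finger_gap: 0.003
```

```bash
python3 - <<'E'
from ov import *
p=json.load(open("p.json"))
overlay(p,1.88,.85,1.82,"ov4",{"top":(270,130,470,270),"scene":(240,100,450,300)})
E
```

```text
(no output)
```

View pics/ov4_scene.png

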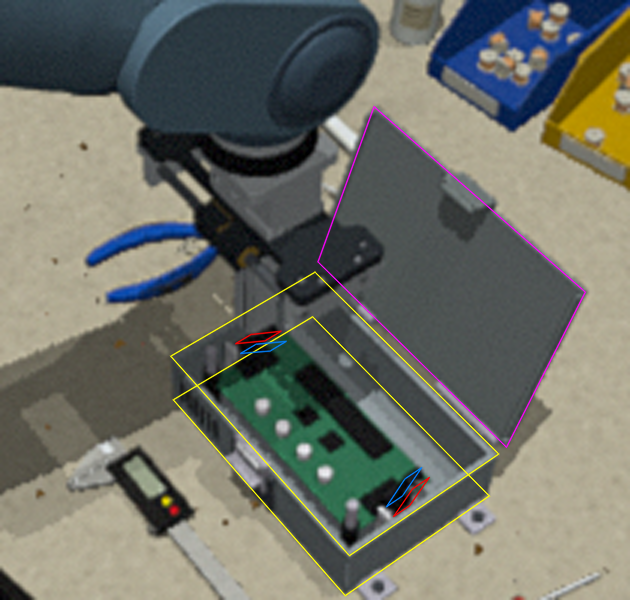

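Call:
jog_arm([
  [-0.5,0,0.4,0,1],
  [-0.9,0,0.85,0,1],
  [-1.3,0,1.4,0,1],
  [-1.5,0,1.9,0,1],
  [-1.7,0,2.4,0,1],
  [-1.7,0,2.7,0,1],
  [-1.7,0,2.9,0,1],
  [-1.7,0,3.0,0,1],
  [-1.7,0,3.05,0,1],
  [-1.7,0,3.05,0,1],
])

```text
time_s: 4.08
eef_pos: [503.8, 4.5, 44.2]
eef_rot: [3.141, 0.002, 1.393]
contact_force: [-1.2, -3.4, 4.9]
finger_gap: 0.003
```

Call:
jog_arm([
  [0,0,0.1,0,1],
  [0,0,0.15,0,1],
  [0,0,0.15,0,1],
])

```text
time_s: 4.33
eef_pos: [504.0, 4.4, 44.1]
eef_rot: [3.141, 0.002, 1.393]
contact_force: [-5.9, -2.8, 15.8]
finger_gap: 0.008
```

Call:
jog_arm([
  [0,0,-4,0,1],
  [0,0,-7.8,0,1],
  [0,0,-7.8,0,1],
  [-19,0,-7.8,0,1],
  [-19,0,-7.8,0,1],
  [-19,0,-7.8,0,1],
  [-19,0,-7.8,0,1],
  [-19,0,-7.8,0,1],
  [-19,0,-7.8,0,1],
  [-19,0,-3.3,0,1],
  [-19,0,-3.3,0,1],
])

```text
time_s: 5.25
eef_pos: [465.9, -178.9, 69.7]
eef_rot: [-3.132, -0.005, 1.391]
contact_force: [-0.7, 0.9, -1.6]
finger_gap: 0.006
```

```bash
python3 - <<'E'
from ov import *
p=json.load(open("p.json"))
overlay(p,1.88,0,1.82,"ov5",{"top":(300,130,470,270),"scene":(280,110,450,300)})
E
```

```text
(no output)
```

View pics/ov5_scene_raw.png

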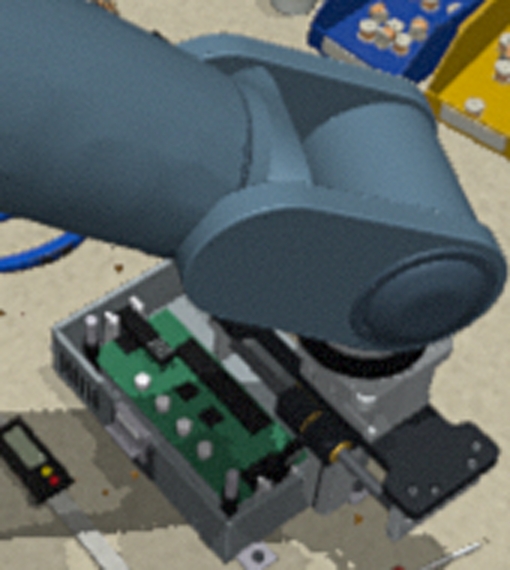

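View pics/ov5_top.png

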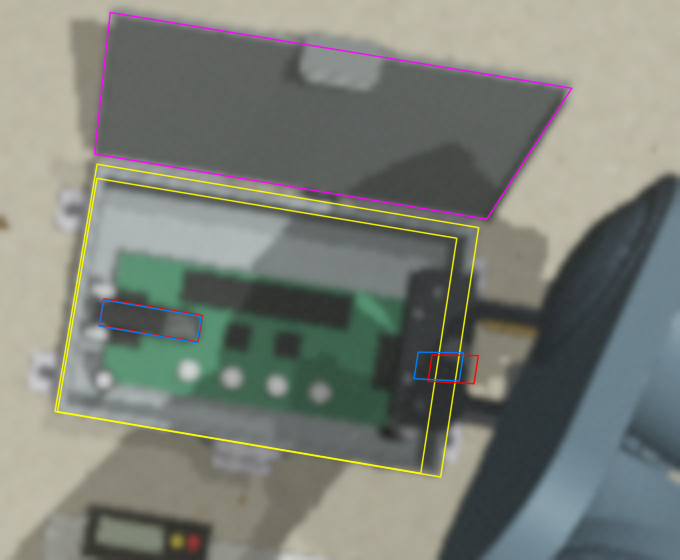

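Call:
jog_arm([
  [1,0,0,0,1],
  [1.9,0,-0.3,0,1],
  [2.5,0,-0.5,0,1],
  [3.1,0,-0.6,0,1],
  [3.8,0,-0.6,0,1],
  [4.4,0,-0.6,0,1],
  [5.0,0,-0.5,0,1],
  [5.6,0,-0.25,0,1],
  [6.1,0,0.1,0,1],
  [6.6,0,0.5,0,1],
  [7.0,0,0.95,0,1],
  [7.3,0,1.5,0,1],
  [7.5,0,2.0,0,1],
  [7.7,0,2.5,0,1],
  [7.7,0,2.8,0,1],
  [7.7,0,3.0,0,1],
  [7.7,0,3.15,0,1],
  [7.7,0,3.15,0,1],
])

```text
time_s: 6.85
eef_pos: [483.1, -105.4, 44.2]
eef_rot: [-3.14, -0.001, 1.392]
contact_force: [-2.3, 2.9, 6.0]
finger_gap: 0.002
```

Call:
jog_arm([
  [0,0,0.1,0,1],
  [0,0,0.15,0,1],
  [0,0,0.15,0,1],
])

```text
time_s: 7.1
eef_pos: [483.3, -105.4, 44.0]
eef_rot: [-3.139, -0.001, 1.392]
contact_force: [-6.0, 4.6, 16.2]
finger_gap: 0.006
```

Call:
jog_arm([
  [0,0,-4,0,1],
  [0,0,-8,0,1],
  [0,0,-12,0,1],
  [0,0,-16,0,1],
  [0,0,-20,0,1],
  [0,0,-20,0,1],
  [0,0,-20,0,1],
  [5.7,16,-20,0,1],
  [5.7,16,-20,0,1],
  [5.7,16,-20,0,1],
  [5.7,16,-20,0,1],
  [5.7,16,-20,0,1],
  [5.7,16,-20,0,1],
  [5.7,16,-20,0,1],
  [5.7,16,-20,0,1],
])

```text
time_s: 8.35
eef_pos: [649.6, -78.2, 241.7]
eef_rot: [-3.14, 0.0, 1.392]
contact_force: [-0.2, -0.5, -0.3]
finger_gap: 0.003
```

```bash
python3 - <<'E'
from ov import *
from inc import hous
from station import manip
p=json.load(open("p.json"))
overlay(p,1.88,0,0,"ov6",{"top":(300,110,470,250),"scene":(280,60,480,260)})
s=manip.sense();print(hous(s["eef_pos"]),s["q"])
for a in np.arange(1.9,.05,-.1):
    x,_,z=cov(a,131,0,5);print(round(a,2),round(x+8,1),round(z,1))
E
```

```text
[149.35110768  -0.39145048 242.89516173] [-2.92740092e-01  2.27702346e-01  1.50955959e+00 -1.62163831e-04
  1.40398382e+00 -1.68446846e+00]
1.9 124.1 182.3
1.8 111.6 186.4
1.7 98.8 189.3
1.6 85.8 190.8
1.5 72.7 191.0
1.4 59.7 189.9
1.3 46.8 187.6
1.2 34.2 183.9
1.1 22.0 179.0
1.0 10.4 172.9
0.9 -0.5 165.7
0.8 -10.7 157.5
0.7 -20.0 148.2
0.6 -28.3 138.1
0.5 -35.6 127.2
0.4 -41.7 115.6
0.3 -46.7 103.5
0.2 -50.4 90.9
0.1 -52.8 78.1
```

View pics/ov6_scene.png

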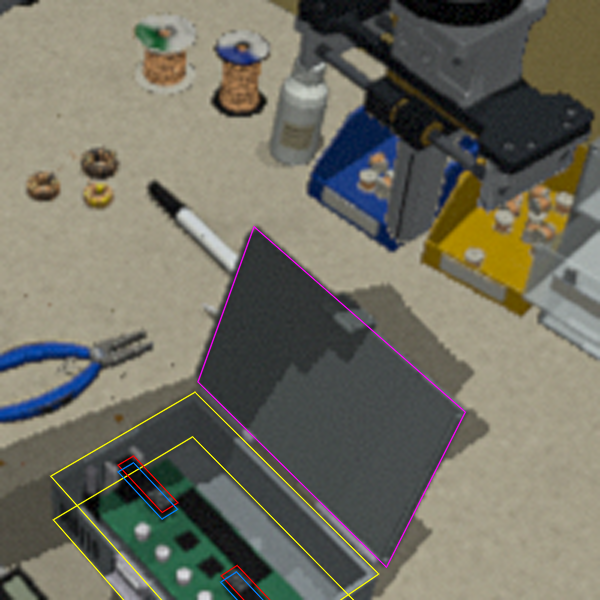

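View pics/ov6_top.png

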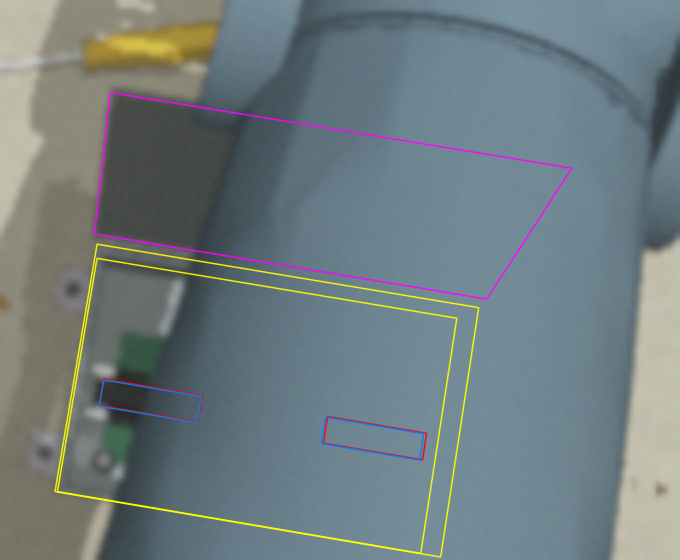

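Call:
jog_arm([
  [0,0,3.5,0,1],
  [0,0,6.5,0,1],
  [-1,0,6.5,0,1],
  [-2.5,0,6.5,0,1],
  [-3.3,0,6.4,0,1],
  [-4.2,0,6.2,0,1],
  [-5.1,0,6.0,0,1],
  [-6.0,0,5.8,0,1],
  [-6.9,0,5.7,0,1],
  [-7.7,0,5.6,0,1],
  [-8.4,0,5.5,0,1],
  [-9.0,0,5.5,0,1],
  [-9.7,0,5.5,0,1],
  [-10.3,0,5.6,0,1],
  [-11.0,0,5.8,0,1],
  [-11.6,0,6.0,0,1],
  [-12.2,0,6.2,0,1],
  [-12.8,0,6.4,0,1],
  [-12.8,0,6.4,0,1],
])

```text
time_s: 10.03
eef_pos: [627.7, -204.9, 177.7]
eef_rot: [-3.141, -0.0, 1.391]
contact_force: [0.4, 0.5, -0.5]
finger_gap: 0.004
```

```bash
python3 - <<'E'
from ov import *
from inc import hous
from station import manip
p=json.load(open("p.json"))
overlay(p,1.1,0,0,"ov7",{"top":(300,110,470,250),"scene":(270,90,470,290)})
s=manip.sense();print(hous(s["eef_pos"]),s["contact_force"])
E
```

```text
[ 150.25446669 -128.02488665  178.22373909] [0.22920606 0.0418191  0.53867452]
```

View pics/ov7_scene.png

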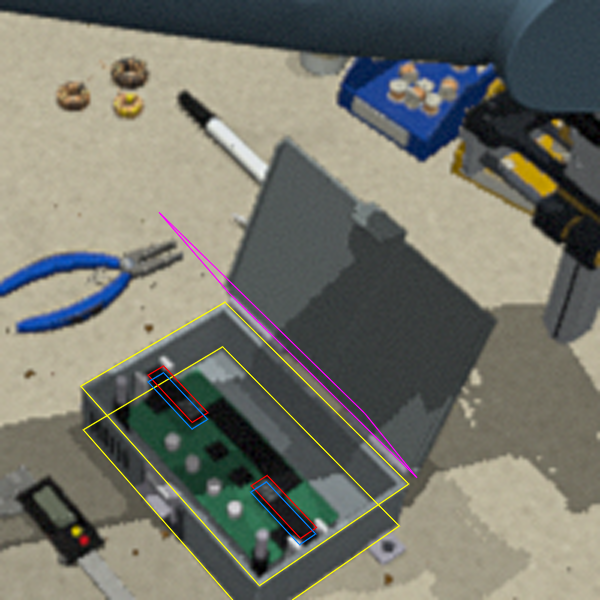

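Call:
jog_arm([
  [12.8,0,0,0,1],
  [12.8,0,0,0,1],
  [12.8,0,0,0,1],
  [12.8,0,0,0,1],
  [12.8,-1,0,0,1],
  [12.8,-2,0,0,1],
  [12.8,-3,0,0,1],
  [12.8,-3.8,-0.1,0,1],
  [12.8,-4.6,-0.2,0,1],
  [12.8,-5.4,-0.3,0,1],
  [12.8,-6.2,-0.5,0,1],
  [12.8,-7,-0.6,0,1],
  [12.8,-7.7,-0.7,0,1],
  [12.8,-8.4,-0.8,0,1],
  [12.8,-9.0,-0.9,0,1],
  [12.8,-9.7,-0.9,0,1],
  [12.8,-10.3,-0.8,0,1],
  [12.8,-11.0,-0.6,0,1],
  [12.8,-11.6,-0.4,0,1],
  [12.8,-11.6,-0.4,0,1],
])

```text
time_s: 11.8
eef_pos: [535.3, -57.0, 181.7]
eef_rot: [-3.14, -0.0, 1.393]
contact_force: [0.0, -0.4, 0.8]
finger_gap: 0.004
```

```bash
python3 - <<'E'
from ov import *
from inc import hous
from station import manip
p=json.load(open("p.json"))
overlay(p,1.2,0,0,"ov8",{"top":(300,110,470,250),"scene":(270,90,470,290)})
s=manip.sense();print(hous(s["eef_pos"]),s["contact_force"])
E
```

```text
[3.39265099e+01 1.31294903e-01 1.82196387e+02] [-0.19384315  0.35622974 -0.85949528]
```

View pics/ov8_scene.png

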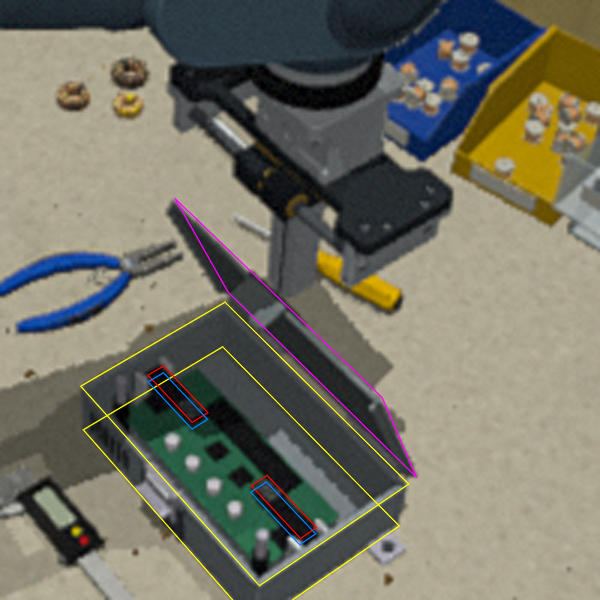

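Call:
jog_arm([
  [0,-0.6,0.15,0,1],
  [0,-1.2,0.3,0,1],
  [0,-1.8,0.6,0,1],
  [0,-2.4,0.9,0,1],
  [0,-3.0,1.25,0,1],
  [0,-3.5,1.6,0,1],
  [0,-4.0,2.0,0,1],
  [0,-4.5,2.45,0,1],
  [0,-5.0,2.9,0,1],
  [0,-5.4,3.4,0,1],
  [0,-5.8,3.9,0,1],
  [0,-6.2,4.4,0,1],
  [0,-6.6,4.95,0,1],
  [0,-7.0,5.5,0,1],
  [0,-7.3,6.1,0,1],
  [0,-7.6,6.7,0,1],
  [0,-7.9,7.3,0,1],
  [0,-8.1,7.9,0,1],
  [0,-8.3,8.5,0,1],
  [0,-8.5,9.0,0,1],
])

```text
time_s: 13.57
eef_pos: [452.8, -42.3, 91.7]
eef_rot: [-3.141, -0.0, 1.393]
contact_force: [0.3, -0.3, 0.4]
finger_gap: 0.003
```

```bash
python3 - <<'E'
from ov import *
from inc import hous
from station import manip
p=json.load(open("p.json"))
overlay(p,.2,0,0,"ov9",{"top":(300,110,470,250),"scene":(270,110,470,310)})
s=manip.sense();print(hous(s["eef_pos"]),s["contact_force"])
E
```

```text
[-51.6697048    0.23197717  91.30441814] [-0.24419567 -1.02047233  0.43598317]
```

View pics/ov9_scene.png

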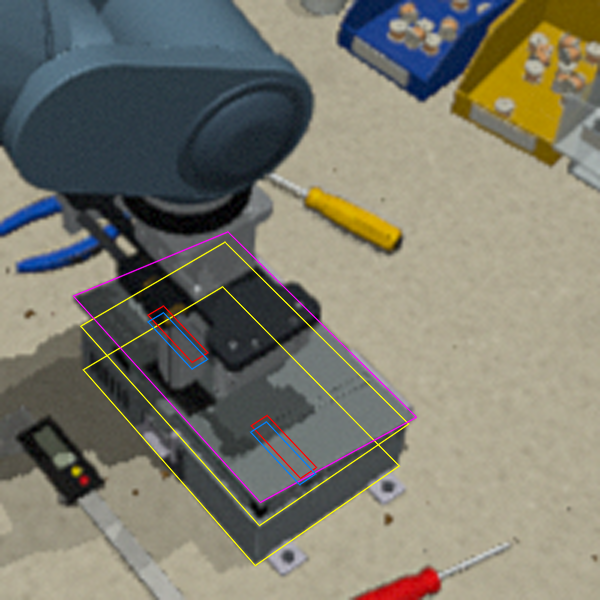

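Call:
jog_arm([
  [0,-0.4,0.3,0,1],
  [0,-0.4,0.8,0,1],
  [0,-0.4,1.1,0,1],
  [0,-0.4,1.3,0,1],
  [0,-0.4,1.4,0,1],
  [0,-0.4,1.4,0,1],
])

```text
time_s: 14.17
eef_pos: [449.1, -41.6, 78.6]
eef_rot: [-3.141, -0.0, 1.393]
contact_force: [-2.6, -0.3, 2.4]
finger_gap: 0.004
```

Call:
jog_arm([
  [0,0,0.1,0,1],
  [0,0,0.2,0,1],
  [0,0,0.2,0,1],
])

```text
time_s: 14.42
eef_pos: [449.3, -41.7, 76.4]
eef_rot: [3.141, 0.0, 1.393]
contact_force: [-1.3, -0.2, 3.3]
finger_gap: 0.007
```

Call:
jog_arm([
  [0,0,0.1,0,1],
  [0,0,0.2,0,1],
  [0,0,0.2,0,1],
])

```text
time_s: 14.67
eef_pos: [449.1, -41.6, 74.1]
eef_rot: [3.142, 0.0, 1.393]
contact_force: [0.1, 0.4, 1.3]
finger_gap: 0.003
```

Call:
jog_arm([
  [0,0,0.1,0,1],
  [0,0,0.1,0,1],
])

```text
time_s: 14.83
eef_pos: [449.2, -41.6, 73.1]
eef_rot: [3.141, -0.0, 1.392]
contact_force: [-0.3, 0.2, 0.3]
finger_gap: 0.006
```

Call:
jog_arm([
  [0,0,0.1,0,1],
  [0,0,0.1,0,1],
])

```text
time_s: 15.0
eef_pos: [449.2, -41.6, 72.2]
eef_rot: [3.141, -0.0, 1.392]
contact_force: [0.2, -0.0, -0.2]
finger_gap: 0.005
```

Call:
jog_arm([
  [0,0,0.1,0,1],
  [0,0,0.1,0,1],
])

```text
time_s: 15.17
eef_pos: [449.1, -41.6, 71.2]
eef_rot: [-3.142, -0.0, 1.392]
contact_force: [-0.4, -0.1, -0.2]
finger_gap: 0.008
```

Call:
jog_arm([
  [0,0,0.1,0,1],
  [0,0,0.1,0,1],
])

```text
time_s: 15.33
eef_pos: [449.1, -41.6, 70.3]
eef_rot: [-3.141, -0.0, 1.393]
contact_force: [0.0, -0.4, 0.3]
finger_gap: 0.008
```

Call:
jog_arm([
  [0,0,0.1,0,1],
  [0,0,0.1,0,1],
])

```text
time_s: 15.5
eef_pos: [449.3, -41.7, 69.5]
eef_rot: [3.141, 0.0, 1.393]
contact_force: [-0.1, -0.2, 1.0]
finger_gap: 0.003
```

```bash
python3 - <<'E'
from ov import *
from inc import hous
from station import manip
p=json.load(open("p.json"))
overlay(p,.04,0,0,"ov10",{"top":(300,110,470,250),"scene":(270,160,400,310)})
s=manip.sense();print(hous(s["eef_pos"]),s["contact_force"])
E
```

```text
[-54.5386101    0.09254182  69.57471494] [ 0.5274414   0.39218856 -0.64617164]
```

View pics/ov10_scene.png

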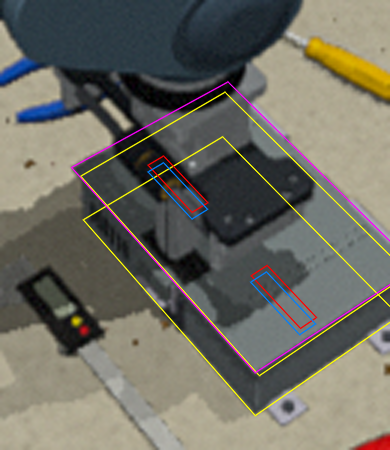

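View pics/ov10_scene_raw.png

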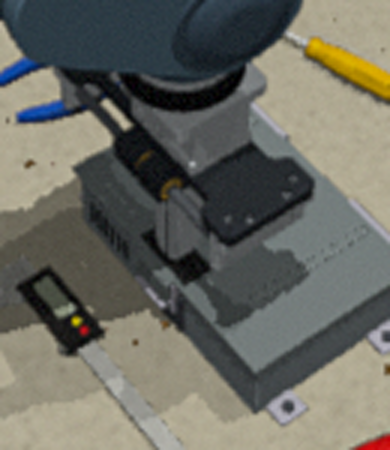

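Call:
jog_arm([
  [0,0,0.1,0,1],
  [0,0,0.1,0,1],
])

```text
time_s: 15.77
eef_pos: [449.3, -41.6, 68.6]
eef_rot: [3.142, 0.0, 1.393]
contact_force: [-1.5, -0.3, 3.2]
finger_gap: 0.005
```

Call:
jog_arm([
  [0,0,0.1,0,1],
  [0,0,0.1,0,1],
])

```text
time_s: 15.93
eef_pos: [449.2, -41.7, 67.5]
eef_rot: [-3.142, 0.0, 1.393]
contact_force: [-1.7, 0.4, 3.9]
finger_gap: 0.004
```

Call:
jog_arm([
  [0,0,0.1,0,1],
  [0,0,0.1,0,1],
])

```text
time_s: 16.1
eef_pos: [449.2, -41.6, 66.8]
eef_rot: [-3.141, 0.0, 1.393]
contact_force: [-2.5, 1.3, 6.1]
finger_gap: 0.01
```

Call:
jog_arm([
  [0,0,0.1,0,1],
  [0,0,0.1,0,1],
])

```text
time_s: 16.27
eef_pos: [449.3, -41.7, 66.6]
eef_rot: [-3.14, 0.0, 1.393]
contact_force: [-6.3, 2.0, 13.6]
finger_gap: 0.006
```

Call:
jog_arm([
  [0,0,-0.5,0,1],
  [0,0,-1.5,0,1],
  [0,0,-5,0,1],
  [0,0,-9,0,1],
  [0,0,-12,0,1],
  [0,0,-12,0,1],
  [-12,-6,-15,0,1],
  [-12,-6,-15,0,1],
  [-20,-6,-15,0,1],
  [-20,-6,-15,0,1],
  [-26,-8,-15,0,1],
  [-26,-8,-15,0,1],
  [-26,-8,-15,0,1],
  [-26,-8,-15,0,1],
])

```text
time_s: 17.43
eef_pos: [322.4, -286.7, 215.3]
eef_rot: [-3.141, 0.001, 1.387]
contact_force: [0.0, 0.7, 0.9]
finger_gap: 0.006
```

```bash
python3 - <<'E'
from ov import *
p=json.load(open("p.json"))
overlay(p,.03,0,0,"ov11",{"top":(300,140,450,270),"scene":(280,160,430,310)})
E
```

```text
(no output)
```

View pics/ov11_scene.png

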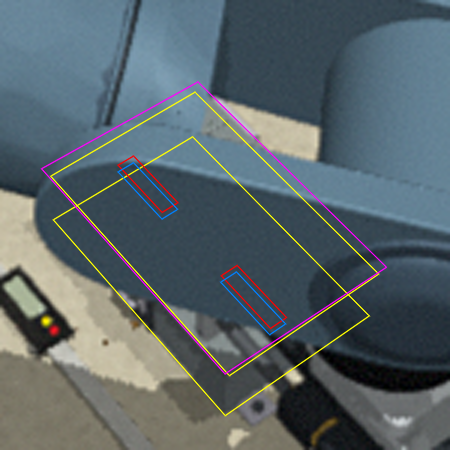

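View pics/ov11_scene_raw.png

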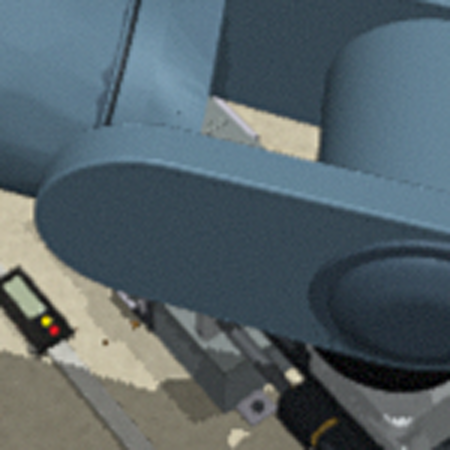

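View pics/ov11_top.png

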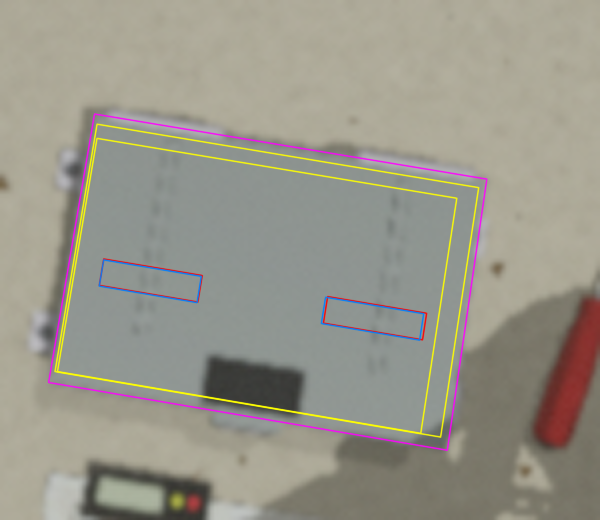

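Call:
jog_arm([
  [15,-3,-3,0,1],
  [15,-3,-3,0,1],
  [15,-3,-3,0,1],
  [15,-3,-3,0,1],
  [30,-3,-3,0,1],
  [30,-3,-3,0,1],
  [30,-3,-3,0,1],
  [30,-3,-3,0,1],
  [58,-3,-3,0,1],
  [58,-3,-3,0,1],
  [58,-3,-3,0,1],
  [58,-3,-3,0,1],
  [58,-3,-3,0,1],
  [58,-3,-3,0,1],
  [58,-3,-3,0,1],
  [58,-3,-3,0,1],
  [58,-3,-3,0,1],
  [58,-3,-3,0,1],
])

```text
time_s: 19.03
eef_pos: [396.5, 293.0, 244.9]
eef_rot: [-3.141, 0.001, 1.394]
contact_force: [0.4, 0.0, -0.3]
finger_gap: 0.005
```

```bash
python3 - <<'E'
from ov import *
p=json.load(open("p.json"))
cc={"top":(300,140,450,270),"scene":(280,160,430,310)}
overlay(p,.03,0,0,"ov12",cc);overlay(p,.1,0,0,"ov13",cc)
a=cv2.imread("pics/ov12_scene.png");b=cv2.imread("pics/ov13_scene.png")[:, :350]
cv2.imwrite("pics/cmp.png",np.hstack([a,b]))
E
```

```text
(no output)
```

View pics/cmp.png

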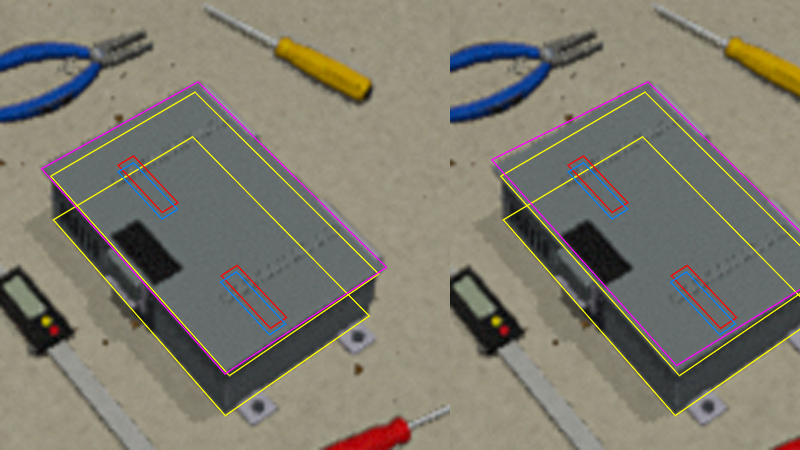

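View pics/ov12_scene_raw.png

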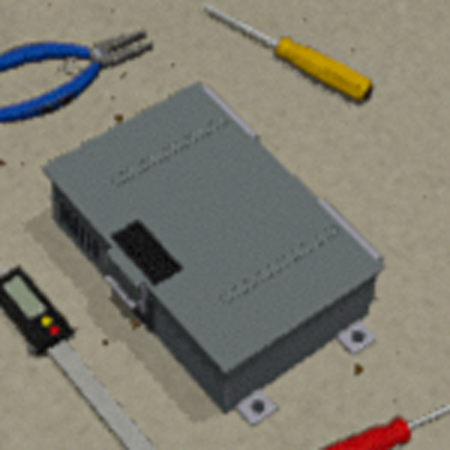

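```bash
python3 - <<'E'
from inc import *
from station import manip
s=manip.sense();P=s["eef_pos"];print(P,s["eef_rot"])
rows([*P,s["eef_rot"][2]],[(-55,0,200),(-55,0,90),(-55,0,74)])
d=cam("scene")
for a in(0,.02,.03,.04,.06,.08,.1):print(a,(proj(d,H(p,[cov(a,140,102,2),cov(a,140,102,-2),cov(a,140,-102,2),cov(a,140,-102,-2)]))-[280,160]+.5).round(2).__mul__(3).tolist())
E
```

```text
[397.59802945 291.93400502 245.6094452 ] [ 3.14118901e+00 -1.71675738e-04  1.39109177e+00]
[-31.91, 11.0, 4.56] -0.07 | world [448.8, -41.7, 200.0] 1.3924
[-31.91, 11.0, 15.56] -0.07 | world [448.8, -41.7, 90.0] 1.3924
[-31.91, 11.0, 17.16] -0.07 | world [448.8, -41.7, 74.0] 1.3924
0 [[41.13, 170.25], [41.37, 173.7], [224.28000000000003, 375.29999999999995], [223.98, 378.45000000000005]]
0.02 [[41.07, 167.79], [41.19, 171.3], [224.57999999999998, 373.02], [224.19, 376.26]]
0.03 [[41.04, 166.53], [41.13, 170.07], [224.76, 371.85], [224.31, 375.12]]
0.04 [[41.04, 165.27], [41.099999999999994, 168.84], [224.96999999999997, 370.68], [224.45999999999998, 373.98]]
0.06 [[41.099999999999994, 162.69], [41.04, 166.35000000000002], [225.39, 368.28000000000003], [224.79000000000002, 371.67]]
0.08 [[41.22, 160.10999999999999], [41.07, 163.8], [225.93, 365.82], [225.20999999999998, 369.29999999999995]]
0.1 [[41.400000000000006, 157.44], [41.160000000000004, 161.22], [226.5, 363.33], [225.69, 366.9]]
```

Call:
jog_arm([
  [-31.9,11,4.5,0,1],
  [-31.9,11,4.5,0,1],
  [-31.9,11,4.5,0,1],
  [-31.9,11,4.5,0,1],
  [-31.9,11,4.5,0,1],
  [-31.9,11,4.5,0,1],
  [-31.9,11,4.5,0,1],
  [-31.9,11,4.5,0,1],
  [-31.9,11,4.5,0,1],
  [-31.9,11,8,0,1],
  [-31.9,11,11.5,0,1],
  [-31.9,11,14.5,0,1],
  [-31.9,11,15.5,0,1],
  [-31.9,11,16.3,0,1],
  [-31.9,11,16.8,0,1],
  [-31.9,11,17.2,0,1],
  [-31.9,11,17.3,0,1],
  [-31.9,11,17.3,0,1],
])

```text
time_s: 20.78
eef_pos: [450.2, -40.8, 73.5]
eef_rot: [3.14, 0.0, 1.393]
contact_force: [-0.3, 0.1, 0.2]
finger_gap: 0.005
```

Call:
jog_arm([
  [0,0,0.1,0,1],
  [0,0,0.1,0,1],
])

```text
time_s: 20.95
eef_pos: [449.9, -40.8, 72.2]
eef_rot: [3.14, 0.0, 1.393]
contact_force: [0.2, 0.5, 0.5]
finger_gap: 0.003
```

Call:
jog_arm([
  [0,0,0.1,0,1],
  [0,0,0.1,0,1],
])

```text
time_s: 21.12
eef_pos: [449.5, -40.7, 70.6]
eef_rot: [3.141, 0.0, 1.393]
contact_force: [-0.3, -0.2, 0.4]
finger_gap: 0.005
```

Call:
jog_arm([
  [0,0,-3,0,1],
  [0,0,-7,0,1],
  [0,0,-11,0,1],
  [0,0,-14,0,1],
  [0,0,-14,0,1],
  [15,-8,-14,0,1],
  [15,-8,-14,0,1],
  [15,-8,-14,0,1],
  [30,-11,-14,0,1],
  [30,-11,-14,0,1],
  [30,-11,-14,0,1],
  [30,-11,-14,0,1],
  [30,-11,-14,0,1],
  [30,-11,-14,0,1],
])

```text
time_s: 22.28
eef_pos: [392.9, 278.0, 209.7]
eef_rot: [-3.14, -0.001, 1.398]
contact_force: [0.7, 0.8, -0.9]
finger_gap: 0.007
```

```bash
python3 - <<'E'
from h import *
d=cam("scene");a=d["frame"][:,:,::-1];cv2.imwrite("pics/end.png",a)
b=cv2.imread("pics/scene0.png")
D=cv2.absdiff(np.ascontiguousarray(a),b);cv2.imwrite("pics/diff.png",np.clip(D.astype(int)*3,0,255).astype(np.uint8))
E
```

```text
(no output)
```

View pics/end.png

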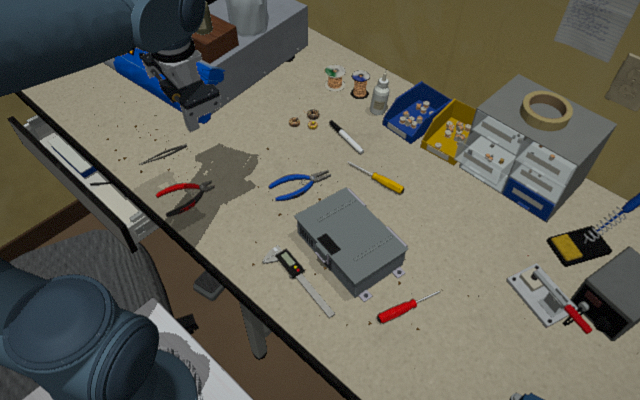

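View pics/diff.png

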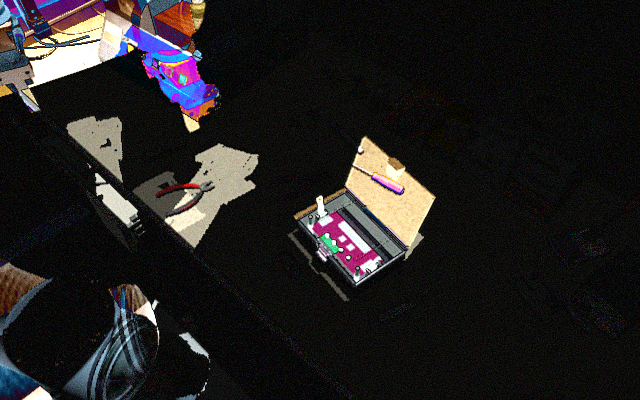

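The final picture shows the cover shut at about (350,240). The difference image shows no change at the blue pliers, the caliper or the red screwdriver. The arm is clear of everything.

```bash
python3 -c "
from station import manip
print(manip.job_done())"
```

```text
the job is handed in; nothing more can be done
None
```

The control unit is closed and handed in at about 22 s: both levers are folded flat, and the cover is caught and holds itself shut.

- **Levers:** I pressed each one down until it met a hard stop at z ≈ 44 mm, at about 16 N. Pictures after folding show both lying flat. I took the board as home because both levers bottomed out; I did not measure its height.
- **Cover:** I swung it over from behind and pressed the thumb pad slowly. The force fell to about 0 N, rose to 4–6 N, then met the rigid shoulder at about 14 N. I stopped there. The first descent was too quick to record the peak as the roller gave way.
- **Catch check:** After I let go, the pictures show the cover at about 0.03 rad. I brought the finger back down to z = 70.6 mm over the pad and felt nothing. An uncaught cover would have touched at 75 mm or higher.
- **Tools:** Before and after pictures show the pliers, caliper and red screwdriver where they were.
- **Slip:** On one move I put the shift on the wrong axis, and the tool went sideways through free air behind the cover. It touched nothing.

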